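# Ease the stop block off the bent guide rod and put it in the parts tray

## Task

Take the wooden stop block off the free end of the steel guide rod and stand it on its foot in the parts tray. The rod has been bent sideways in two places along its outer half, so ease the block along it by feel, turning it with the rod, without ever forcing it sideways, up or down against the rod, keep hold of it as it comes off the end, and set it down gently. Leave the tape measure, the sanding block and the wood offcut where they lie.

Things in the scene. Friction and masses are not known exactly. Their poses are not given: they have to be found in the camera images.
- stand: Wooden stand fixed to the bench: foot board 100 x 100 mm, 18 mm thick; post 64 mm wide (its x) by 36 mm (its y), 148 mm high. Origin: on the bench under the post's middle, z up. From the post a level round steel rod, 14 mm thick, axis 120 mm above the bench, runs straight along the stand's +y for 130 mm (from the post's middle) to its first bend, and 120 mm beyond that to its free, open end.
- bend (a point): Point on the rod's axis at the first bend; axes are the STAND's. From here the rod stays level; two straight 60 mm lengths follow, with a second bend between. Each bend turns it sideways by up to 0.18 rad (10 degrees), left or right, each time anew and not measured: feel it by the side force while sliding, or see it. The rod does not give. Over 12 N between block and rod is forcing; sliding freely takes under 3 N.
- stop_block: Light wooden block threaded on the rod, 36 mm (its x, across the rod) by 28 mm (its y, along it) by 56 mm high, 0.08 to 0.17 kg. Origin: middle of its foot, z up. Square bore 18 x 18 mm along its y, bore centre 36 mm above the foot: 2 mm play all round when centred, so it can run about 0.1 rad askew to the rod but should turn with it. It is off when its centre is 134 mm past the first bend along the rod.
- block_centre (a point): Middle of the stop block, 28 mm above its foot, 8 mm below the bore's centre; the block's axes. Starts on the straight inner part, 80 to 100 mm from the post's middle, up to 0.05 rad askew, hanging with the bore's ceiling on the rod (lifting it 2 mm centres the bore). Pinch the faces that look along its x, from above; the rod passes between the fingers.
- tray: Low open plywood tray fixed to the bench, 130 x 130 mm outside and 22 mm high, walls 6 mm, floor 6 mm thick. Origin: under its middle on the bench, axes along its sides. Its middle is at least 60 mm clear of the rod seen from above.
- tape_measure: Tape measure lying loose on the bench, 36 x 72 x 62 mm: bystander, leave it alone.
- sanding_block: Cork sanding block lying loose, 66 x 110 x 31 mm: bystander, leave it alone.
- offcut: Small plain wood offcut lying loose, 30 x 75 x 26 mm: bystander, leave it alone.
Not all that is in view belongs to the job. What is shaped like the stop_block but turquoise is not meant.

How it is judged:
On the way, in this order (a step that is already met when the one before it is completed fails the run):
1. the block, still threaded, has been slid past the first bend in the fingers' grip (y of block_centre in the frame of stand between 0.17 and 0.24 m and height (world z) of block_centre above 0.095 m and contact force between stop_block and the fingers above 1 N), for 0.05 s.
2. the block is off the open end and still held up by the fingers (horizontal distance between block_centre and stand above 0.27 m and height (world z) of block_centre above 0.08 m and contact force between stop_block and the fingers above 1 N), for 0.1 s.
At the end, for the whole second after the job is handed in: The stop block stands on its foot (upright within 0.12 rad) on the floor of the tray, inside its walls, released and at rest (x of block_centre in the frame of tray between -0.045 and 0.045 m and y of block_centre in the frame of tray between -0.045 and 0.045 m and z of block_centre in the frame of tray between 0.03 and 0.039 m and angle between stop_block's own z axis and vertical below 0.12 rad and linear speed of stop_block below 0.02 m/s); the robot touches nothing.
It fails at once if the block is forced against the rod or its stand with more than 12 N (contact force between stop_block and rod_mid above 12 N or contact force between stop_block and rod_end above 12 N or contact force between stop_block and stand above 12 N).
It fails at once if the block falls or is put down outside the tray (height (world z) of block_centre below 0.06 m and horizontal distance between block_centre and tray above 0.11 m).
It fails at once if the block is dropped into the tray (faster than 0.4 m/s just above its floor) (height (world z) of block_centre below 0.06 m and linear speed of stop_block above 0.4 m/s).
It fails at once if a bystander (tape measure, sanding block, offcut) is moved more than 20 mm (distance of any of tape_measure, sanding_block, offcut from where it was at the start of the episode above 0.02 m).
It also fails if it takes over 67 s, if anything falls off the work surface, if the arm or the gripper's body presses on something with over 40 N, if the wrist force passes 120 N, or if a joint passes its speed limit or range.

## Robot

A 6-joint arm with a two-finger parallel gripper is mounted at the origin on a cart in front of the work surface, level with it; the furniture and walls round the work are solid. World frame = base frame: x ahead of the robot, y to its left, z up, the work surface at z = 0. Lengths are in m, angles in rad, forces in N, time in s.
With the tool pointing down it reaches from about 0.225 to 0.725 m from the base axis. Payload 3.1 kg.
Tool frame: the origin (TCP) lies midway between the tips of the shut fingers; the grasp point (between the pads) lies 19 mm behind it; z points along the fingers, y is the line along which they close (so a half turn about z gives the same grasp; the last joint's range is limited). The gripper opens to 85 mm and grips with 20 to 120 N. Pads are 22 mm wide; open, the fingers measure 114 mm over their backs; the gripper's body (76 mm by 85 mm) begins 54 mm behind the grasp point. The pads swing forward as they close: fully open they stand 13 mm farther back than shut.
Start: joints at [1.208, 0.048, 0.099, 1.622, 0, 1.443], TCP at [0.122, 0.511, 0.231] pointing down, gripper open.
Joint ranges: [-2.91, 2.91], [-0.99, 1.94], [-1.21, 1.42], [-2.12, 2.29], [-1.49, 1.47], [-3.14, 3.14]. Speed limits (rad/s): [2.79, 2.79, 3.14, 3.14, 3.14, 3.14].

## Interface

Orientations are given as a unit quaternion [x, y, z, w].
In Python, from plant import manip gives the robot as it stands.
- The arm moves only by the shell command python3 -m pendant 'ROWS'. ROWS is a JSON object of lists of equal length, an entry for each row: "claw": the opening, from 0 (shut) to 1 (fully open); "travel": the shift along the tool's x, y, z in cm, a list of three; "yaw": the turn about the tool's z in degrees. In form: {"claw": [claw, ...], "travel": [[x, y, z], ...], "yaw": [yaw, ...]}. A call has 1 to 10 rows; each row shifts and turns the commanded pose from where the row before left it, along the tool's axes as they then stand; what a row does not reach is not made up. A row lasts 1/8 s, in which the tool goes at most 62.5 mm and 10.7 degrees, less where a joint would pass 70% of its speed; a pose out of reach is approached as far as the arm can. A call is refused whole if a number of a shift passes 6.25 or a number of a turn 10.7, either way. A call with a gripper value outside its range is refused whole. The fingers move at their own pace and stop on an object; the grip force is fixed at half the most. Time passes only in rows, so rows that do not move let the fingers close. It gives the time, the measured TCP pose, the force, the opening and the grip force at its end, in the units of the state.
- manip.state(): the state, without advancing time (a new reading comes with each control period).
- manip.read_camera(name): name is "side" or "top" or "wrist"; returns the picture (400x640x3 uint8, red, green, blue); there is no depth.
- manip.camera_params(name): a dict with "mtx" (3x3 intrinsics, pixels), "dist" ([k1, k2, p1, p2, k3] as OpenCV has them; the pictures are not rectified), "eye" and "rotation" of the camera in the world. Camera axes: x right, y down, z forward; pixel columns grow to the right and rows downward; lengths in m; the calibration is good to about 2 mm. A picture is of the moment at which its call begins: read the wrist's pose just before it. camera_params takes no time and is no camera call; for the wrist camera it gives the pose at the moment of the call.
- manip.sign_off(): hands the job in; it is judged then, once.
Trained networks look in the newest picture that a camera, given by its name, has taken for a name from the list of things; names that differ only in an ending like _2 or _b are one class to them, and where a whole thing is asked for, a point or a joint stands for the part that bears it (a point fixed in the world has none). Each returns a list of dicts, best first, with "p" (0 to 1); they miss things now and then, are a little off and sometimes report something else, mostly with a low value. They report only what shows in the picture. A call takes as long as a camera call. They do not tell look-alikes from the thing itself.
- manip.find_in(camera, label): "at" ([x, y, z] in m, in world coordinates, good to about 4 mm: the middle of the surface that is visible of it).
The state is a dict: "time": time; "joint_positions": joint angles; "dq": joint speeds; "joint_efforts": joint torques, N m; "tcp_pos": TCP position; "eef_rot": TCP orientation; "contact_force": force on the tool from outside, world axes, zero at the start; "torque": the same for the moment, N m; "opening": opening from 0.0 (shut) to 1.0 (fully open); "grip_force": force on a finger pad.
Only numpy, scipy, OpenCV 4.12 (cv2) and the standard library are available. Lean on these libraries where they do the work, as an engineer would, in place of code of your own. Each camera call takes 0.05 s, during which the arm holds its last target. There are 200 camera calls.

## Working session

There is one attempt and no reset: what is moved stays moved. The work goes in short steps, Python scripts to look and compute and a shell command to move; the robot and the scene stay as the last step left them, time stands still between calls to the robot, and variables do not carry over. Pictures are saved under pics/ and viewed, at most 10 in all, crops included, and the job is handed in when it is done.

```bash
mkdir -p pics; cat > h.py <<'E'
import numpy as np, cv2
from plant import manip
from scipy.spatial.transform import Rotation as R
def snap(c,n):
    im=manip.read_camera(c); cv2.imwrite('pics/'+n,cv2.cvtColor(im,cv2.COLOR_RGB2BGR)); return im
def RR(p):
    r=np.array(p['rotation'],float)
    return r if r.shape==(3,3) else R.from_quat(r).as_matrix()
def pix2z(c,uv,z,p=None):
    p=p or manip.camera_params(c)
    n=cv2.undistortPoints(np.array(uv,float).reshape(-1,1,2),np.array(p['mtx']),np.array(p['dist'])).reshape(-1,2)
    d=np.c_[n,np.ones(len(n))]@RR(p).T; e=np.array(p['eye']); return e+d*((z-e[2])/d[:,2:])
def proj(c,X,p=None):
    p=p or manip.camera_params(c); r=RR(p).T; t=-r@np.array(p['eye'])
    return cv2.projectPoints(np.array(X,float).reshape(-1,1,3),cv2.Rodrigues(r)[0],t,np.array(p['mtx']),np.array(p['dist']))[0].reshape(-1,2)
E
python3 - <<'E'
from h import *
a=snap('top','t0.png');b=snap('side','s0.png')
for c in('top','side'):
  print(c,manip.camera_params(c))
  for l in('stop_block','stand','tray','tape_measure','sanding_block','offcut'):
    try:
      print(c,l,[(np.round(d['at'],3).tolist(),round(d['p'],2),proj(c,d['at']).round().tolist()) for d in manip.find_in(c,l)[:3]])
    except Exception as e: print(l,e)
print(manip.state())
E
```

```text
top {'mtx': array([[430.8916029 ,   0.        , 321.11351889],
       [  0.        , 430.8916029 , 211.050589  ],
       [  0.        ,   0.        ,   1.        ]]), 'dist': array([-0.05722084,  0.        ,  0.        ,  0.        ,  0.        ]), 'eye': array([ 0.43385421, -0.16888249,  1.25166764]), 'rotation': array([ 0.70731486, -0.70541772,  0.02664789, -0.03716745])}
top stop_block [([0.582, -0.277, 0.136], 0.76, [[369.0, 193.0]]), ([0.713, -0.206, 0.024], 0.57, [[340.0, 153.0]])]
top stand [([0.568, -0.358, 0.066], 0.75, [[396.0, 201.0]])]
top tray [([0.42, -0.124, 0.003], 0.97, [[312.0, 255.0]])]
top tape_measure [([0.683, 0.019, 0.056], 0.68, [[261.0, 161.0]])]
top sanding_block [([0.399, -0.39, 0.03], 0.63, [[406.0, 263.0]])]
top offcut [([0.71, -0.204, 0.023], 0.62, [[340.0, 154.0]])]
side {'mtx': array([[367.81653459,   0.        , 328.10362576],
       [  0.        , 367.81653459, 198.34305026],
       [  0.        ,   0.        ,   1.        ]]), 'dist': array([-0.01110249,  0.        ,  0.        ,  0.        ,  0.        ]), 'eye': array([0.18877964, 0.51873625, 0.43
[... 485 characters left out ...]
oint_positions': array([1.20820431e+00, 4.79144472e-02, 9.92313404e-02, 1.62200304e+00,
       5.39628778e-06, 1.44299596e+00]), 'dq': array([ 1.35551026e-03,  3.77529215e-04, -1.60263361e-04,  1.11283188e-03,
        5.61553796e-05,  1.68648221e-04]), 'joint_efforts': array([-5.91373446e-04, -3.38501573e+01,  3.20054841e+01,  7.58843435e-04,
       -2.48425367e-04, -1.75912554e-06]), 'tcp_pos': array([0.12214801, 0.51059566, 0.23137184]), 'eef_rot': array([1.17126354e-01, 9.93117019e-01, 5.40957465e-05, 1.07551056e-05]), 'contact_force': array([-0.1172038 , -0.3642124 , -0.71848618]), 'torque': array([ 0.00585957, -0.01470591,  0.02680551]), 'grip_force': 0.0, 'opening': 1.0011616476718808}
```

View pics/t0.png

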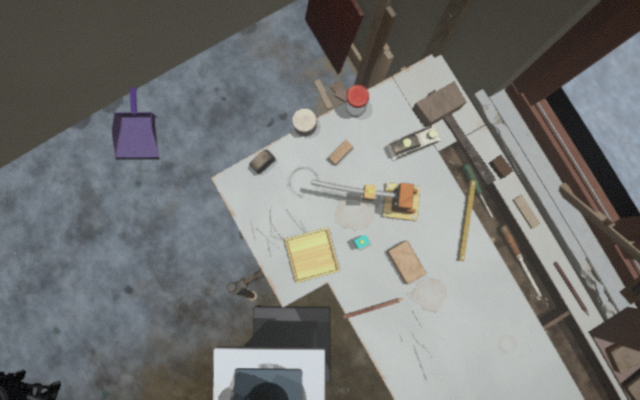

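View pics/s0.png

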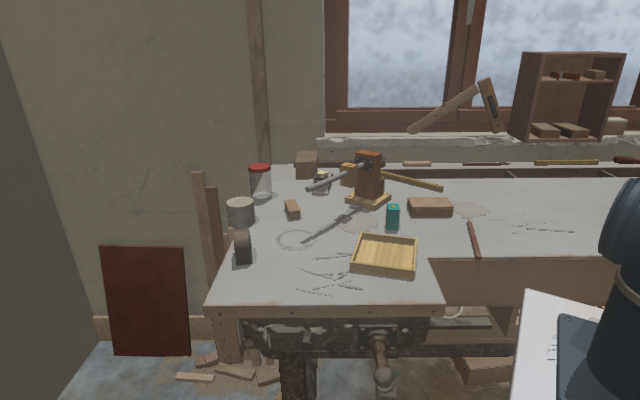

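Candidates are the yellow-orange wooden block on the rod at top (369,192) / side (349,175), and the turquoise block standing free at top (361,242) / side (393,215). The one on the rod fits, since it is wooden and threaded. I'll confirm it in a crop.

```bash
python3 - <<'E'
from h import *
im=cv2.imread('pics/t0.png')[168:232,296:426]
cv2.imwrite('pics/t0c.png',cv2.resize(im,None,fx=6,fy=6,interpolation=cv2.INTER_CUBIC))
E
```

```text
(no output)
```

View pics/t0c.png

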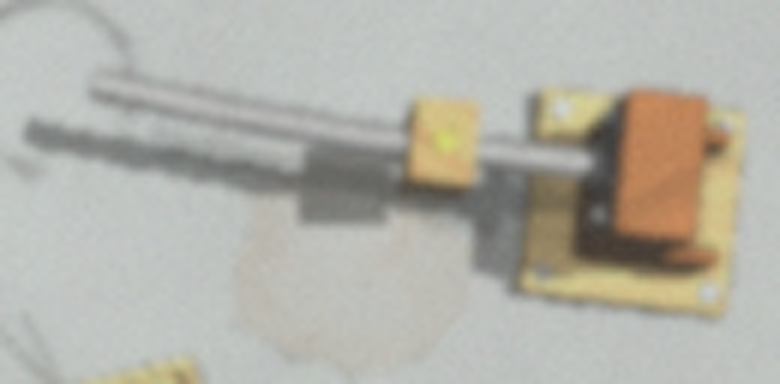

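It is confirmed: the wooden yellow block sits on the rod at crop (445,142), and the rod runs left to its end at about crop (92,83). The turquoise one is a decoy.

```bash
python3 - <<'E'
from h import *
f=lambda L:np.array(L)/6.+[296,168]
rod=pix2z('top',f([(595,160),(500,150),(390,139),(300,124),(200,104),(100,83)]),.12);print(rod[:,:2].round(4))
d=np.diff(rod,axis=0);print(np.degrees(np.arctan2(d[:,1],d[:,0])).round(1))
F=pix2z('top',f([(540,92),(745,112),(722,315),(520,290)]),.018);print('foot',F.round(3),F.mean(0),np.linalg.norm(np.diff(F,axis=0),axis=1))
print('blk top',pix2z('top',f([(445,140)]),.138))
P=pix2z('top',f([(628,90),(706,98),(692,238),(614,232)]),.148);print('post',P.round(3),P.mean(0))
T=pix2z('top',[(285,239),(327,230),(340,270),(295,281)],.022);print('tray',T.round(3),T.mean(0))
p=manip.camera_params('wrist');s=manip.state()
Rt=R.from_quat(s['eef_rot']).as_matrix();print('wrist cam in tool',Rt.T@(p['eye']-s['tcp_pos']),(Rt.T@RR(p)).round(3),p['mtx'])
E
```

```text
[[ 0.5802 -0.3476]
 [ 0.5845 -0.3057]
 [ 0.5893 -0.2572]
 [ 0.5959 -0.2176]
 [ 0.6048 -0.1734]
 [ 0.6141 -0.1292]]
[84.1 84.3 80.5 78.7 78.1]
foot [[ 0.626 -0.338  0.018]
 [ 0.617 -0.436  0.018]
 [ 0.519 -0.424  0.018]
 [ 0.531 -0.327  0.018]] [ 0.57316703 -0.38111359  0.018     ] [0.09918353 0.09881072 0.09726407]
blk top [[ 0.58646787 -0.27970583  0.138     ]]
post [[ 0.607 -0.358  0.148]
 [ 0.604 -0.391  0.148]
 [ 0.543 -0.384  0.148]
 [ 0.545 -0.351  0.148]] [ 0.57475882 -0.37111056  0.148     ]
tray [[ 0.465 -0.048  0.022]
 [ 0.491 -0.167  0.022]
 [ 0.378 -0.204  0.022]
 [ 0.346 -0.077  0.022]] [ 0.41987009 -0.12411552  0.022     ]
wrist cam in tool [ 0.06985582  0.00067808 -0.14291943] [[ 0.001 -0.961 -0.275]
 [ 1.     0.     0.002]
 [-0.001 -0.275  0.961]] [[280.88806093   0.         322.03878138]
 [  0.         280.88806093 200.19009952]
 [  0.           0.           1.        ]]
```

```bash
python3 -m pendant '{"claw":[1,1,1,1,1,1,1,1,1,1],"travel":[[-4.2,-3.9,-0.3],[-4.2,-3.9,-0.3],[-4.2,-3.9,-0.3],[-4.2,-3.9,-0.3],[-4.2,-3.9,-0.3],[-4.2,-3.9,-0.3],[-4.2,-3.9,-0.3],[-4.2,-3.9,-0.3],[-4.2,-3.9,-0.3],[-4.2,-3.9,-0.3]],"yaw":[0,0,0,0,0,0,0,0,0,0]}'
python3 -m pendant '{"claw":[1,1,1,1,1],"travel":[[-4.2,-3.9,-0.3],[-4.2,-3.9,-0.3],[-4.2,-3.9,-0.3],[-4.2,-3.9,-0.3],[-4.2,-3.9,-0.3]],"yaw":[0,0,0,0,0]}'
python3 -m pendant '{"claw":[1,1,1,1,1,1,1,1,1],"travel":[[0,0,0],[0,0,0],[0,0,0],[0,0,0],[0,0,0],[0,0,0],[0,0,0],[0,0,0],[0,0,0]],"yaw":[10.2,10.2,10.2,10.2,10.2,10.2,10.2,10.2,0]}'
python3 - <<'E'
from h import *
print(manip.state()['joint_positions'].round(2))
snap('wrist','w1.png'); import pickle; p=manip.camera_params('wrist'); pickle.dump(p,open('w1.pkl','wb')); print(p['eye'])
E
```

```text
time: 1.95
tcp_pos: [0.4408, 0.0318, 0.2618]
eef_rot: [0.117, 0.993, 0.0, 0.001]
contact_force: [0.1, 1.3, -0.3]
opening: 0.997
grip_force: 0.0
time: 2.58
tcp_pos: [0.5997, -0.2066, 0.2765]
eef_rot: [0.117, 0.993, 0.0, 0.0]
contact_force: [1.5, 0.9, 0.7]
opening: 1.002
grip_force: 0.0
time: 3.7
tcp_pos: [0.5988, -0.2049, 0.2763]
eef_rot: [0.737, 0.676, -0.0, -0.0]
contact_force: [0.2, -0.4, -0.0]
opening: 0.998
grip_force: 0.0
[-0.44  0.37  0.56  1.76 -0.    1.22]
[ 0.60473392 -0.13480858  0.41917895]
```

View pics/w1.png

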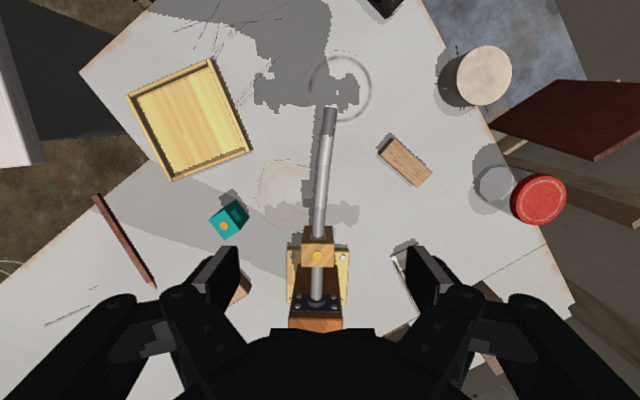

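The wrist view shows the rod with its free end at (330,108), the block at (318,250) and the post at (315,310). The decoy is at (228,220) and the tray at (190,120). Next I'll rectify onto the rod plane and measure the bends.

```bash
python3 - <<'E'
from h import *; import pickle
p=pickle.load(open('w1.pkl','rb')); im=cv2.imread('pics/w1.png')
a=np.radians(84.5);O=np.array([.575,-.373]);ey=np.array([np.cos(a),np.sin(a)]);ex=np.array([np.sin(a),-np.cos(a)])
s=np.arange(30,275,1/3.);l=np.arange(-25,50,1/4.)
S,L=np.meshgrid(s,l)
X=np.stack([O[0]+(S*ey[0]+L*ex[0])/1e3,O[1]+(S*ey[1]+L*ex[1])/1e3,np.full(S.shape,.12)],-1)
uv=proj('wrist',X.reshape(-1,3),p).reshape(S.shape+(2,)).astype(np.float32)
o=cv2.remap(im,uv[...,0],uv[...,1],cv2.INTER_CUBIC)
v=o.copy()
for k in range(40,275,20): cv2.putText(v,str(k),(int((k-30)*3),12),0,.4,(0,0,255),1); cv2.line(v,(int((k-30)*3),14),(int((k-30)*3),22),(0,0,255),1)
for k in range(-20,50,10): cv2.putText(v,str(k),(0,int((k+25)*4)),0,.4,(255,0,0),1)
cv2.imwrite('pics/rect.png',v); np.save('rect.npy',o)
E
```

```text
(no output)
```

View pics/rect.png

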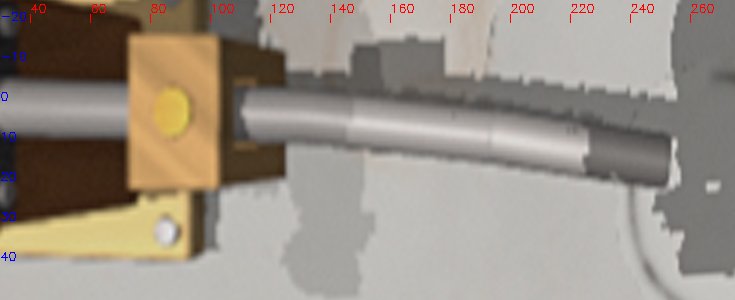

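```bash
python3 - <<'E'
from h import *
from scipy.optimize import least_squares
o=np.load('rect.npy').astype(float); g=cv2.GaussianBlur(o,(15,7),0)
G=np.abs(np.diff(g,axis=0)).sum(2)
s=np.arange(30,275,1/3.)
pred=np.interp(s,[43,112,130,193,250],[2.4,3.6,4.3,9.3,15.2])
pts=[]
for i in range(len(s)):
  if 38<s[i]<70 or 116<s[i]<247:
    e=[]
    for sg in(-1,1):
      c=int((pred[i]+sg*6.9+25)*4); w=G[c-9:c+10,i]; w=w-w.min(); e.append((np.sum(w**3*np.arange(c-9,c+10))/np.sum(w**3)+.5)/4-25)
    pts.append((s[i],*e))
P=np.array(pts);m=P[:,1:].mean(1)
for k in(0,40,96,150,200,250,300,350,400,450,485): print(P[min(k,len(P)-1)].round(1),m[min(k,len(P)-1)].round(2))
def f(q,b1): return q[0]+q[1]*P[:,0]+q[2]*np.maximum(P[:,0]-b1,0)+q[3]*np.maximum(P[:,0]-b1-60,0)-m
for b1 in(126,130,134,140):
  r=least_squares(f,[1,.018,.07,.02],args=(b1,),loss='soft_l1',f_scale=.3);print(b1,r.x.round(4),r.cost)
E
```

```text
[38.3 -4.7  8.5] 1.91
[51.7 -4.3  9.1] 2.41
[116.3  -2.7  10.1] 3.73
[134.3  -1.3  11.3] 5.03
[151.   -0.2  12.4] 6.09
[167.7   1.1  14. ] 7.52
[184.3   2.5  15.1] 8.81
[201.    3.4  16.8] 10.11
[217.7   5.1  18.6] 11.83
[234.3   6.1  20.6] 13.35
[246.    7.7  21.8] 14.79
126 [0.8713 0.0266 0.051  0.018 ] 6.887913610800771
130 [0.7497 0.0288 0.0499 0.0178] 7.934196324014157
134 [0.6453 0.0307 0.0494 0.0172] 8.771498302932098
140 [0.519  0.033  0.0503 0.0149] 10.283929509309033
```

```bash
python3 -m pendant '{"claw":[1,1,1,1,1,1,1,1],"travel":[[0,0,0],[-3.7,-0.12,0],[-3.7,-0.12,0],[0,0,4],[0,0,4],[0,0,4],[0,0,0.6],[0,0,0]],"yaw":[2,0,0,0,0,0,0,0]}'
python3 - <<'E'
from h import *
snap('wrist','w2.png')
p=manip.camera_params('wrist')
for s,z in((96,.138),(80,.12),(120,.12)):
  l=.75+.0288*s; a=np.radians(84.5)
  print(s,proj('wrist',[[.575+(s*np.cos(a)+l*np.sin(a))/1e3,-.373+(s*np.sin(a)-l*np.cos(a))/1e3,z]],p))
s=manip.state();Rt=R.from_quat(s['eef_rot']).as_matrix()
print('tool axis px',[proj('wrist',[s['tcp_pos']+Rt@[x,0,z]],p).round(1).tolist() for x in(0,.02) for z in(-.02,0,.013,.03)])
E
```

```text
time: 4.75
tcp_pos: [0.5874, -0.2781, 0.1509]
eef_rot: [0.749, 0.662, 0.0, 0.0]
contact_force: [0.7, 0.1, 1.2]
opening: 0.999
grip_force: 0.0
96 [[320.8961302  239.64821834]]
80 [[320.87881914 250.43847242]]
120 [[320.96688063 193.86247218]]
tool axis px [[[321.9, 269.7]], [[321.9, 251.4]], [[321.9, 241.8]], [[321.9, 231.1]], [[322.0, 231.8]], [[322.0, 217.6]], [[321.9, 210.2]], [[321.9, 202.0]]]
```

View pics/w2.png

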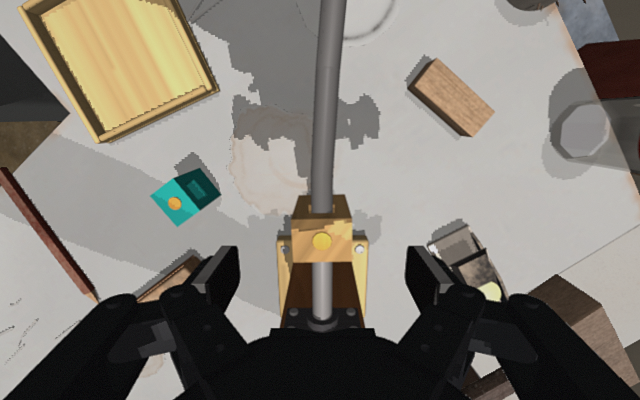

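The block's dot is at (321,241), midway between the fingertips (238 and 406), and the block is square to the tool. I'll descend and close in stages.

```bash
python3 -m pendant '{"claw":[1,1,1,0.6,0.6,0.6,0.6],"travel":[[0,0,3],[0,0,2.8],[0,0,0],[0,0,0],[0,0,0],[0,0,0],[0,0,0]],"yaw":[0,0,0,0,0,0,0]}'
python3 -m pendant '{"claw":[0.46,0.46,0.46],"travel":[[0,0,0],[0,0,0],[0,0,0]],"yaw":[0,0,0]}'
python3 -m pendant '{"claw":[0.43,0.43,0.43],"travel":[[0,0,0],[0,0,0],[0,0,0]],"yaw":[0,0,0]}'
```

```text
time: 5.68
tcp_pos: [0.5876, -0.2783, 0.093]
eef_rot: [0.749, 0.662, 0.0, 0.0]
contact_force: [0.0, 0.1, -0.1]
opening: 0.595
grip_force: 0.0
time: 6.05
tcp_pos: [0.5872, -0.278, 0.0922]
eef_rot: [0.749, 0.662, -0.0, -0.0]
contact_force: [-1.1, 0.5, 0.4]
opening: 0.461
grip_force: 0.0
time: 6.42
tcp_pos: [0.5871, -0.278, 0.0922]
eef_rot: [0.749, 0.662, -0.0, -0.0]
contact_force: [-0.7, 0.0, -0.1]
opening: 0.433
grip_force: 0.3
```

```bash
python3 -m pendant '{"claw":[0.42,0.35,0.2,0.2],"travel":[[0,0,0],[0,0,0],[0,0,0],[0,0,0]],"yaw":[0,0,0,0]}'
python3 -m pendant '{"claw":[0.2,0.2,0.2],"travel":[[0,0,-0.1],[0,0,-0.1],[0,0,0]],"yaw":[0,0,0]}'
```

```text
time: 6.92
tcp_pos: [0.5873, -0.2781, 0.0924]
eef_rot: [0.749, 0.662, 0.0, 0.0]
contact_force: [-0.9, -0.0, 1.4]
opening: 0.415
grip_force: 59.5
time: 7.3
tcp_pos: [0.5873, -0.2781, 0.0942]
eef_rot: [0.749, 0.662, -0.0, -0.0]
contact_force: [0.3, -0.9, -1.3]
opening: 0.416
grip_force: 59.6
```

```bash
for d in 1; do python3 -m pendant '{"claw":[0.2,0.2,0.2],"travel":[[0,0.06,0],[0,0.06,0],[0,0,0]],"yaw":[0,0,0]}' | grep -E "tcp|force"; python3 -m pendant '{"claw":[0.2,0.2,0.2,0.2],"travel":[[0,-0.06,0],[0,-0.06,0],[0,-0.06,0],[0,-0.06,0]],"yaw":[0,0,0,0]}' | grep -E "tcp|force"; done
```

```text
tcp_pos: [0.5885, -0.2782, 0.0943]
contact_force: [0.2, -0.2, -1.3]
grip_force: 59.6
tcp_pos: [0.5861, -0.2779, 0.0943]
contact_force: [0.1, 0.6, -1.4]
grip_force: 59.6
```

```bash
python3 -m pendant '{"claw":[0.2,0.2,0.2,0.2,0.2,0.2],"travel":[[0,0.12,0],[0.5,0,0],[0.5,0,0],[0.5,0,0],[0.5,0,0],[0.5,0,0]],"yaw":[0,0,0,0,0,0]}'
python3 -m pendant '{"claw":[0.2,0.2,0.2,0.2],"travel":[[0.5,0,0],[0.5,0,0],[0.5,0,0],[0.5,0,0]],"yaw":[0.7,0.7,0.7,0.7]}'
```

```text
time: 8.93
tcp_pos: [0.5904, -0.2528, 0.0943]
eef_rot: [0.749, 0.662, 0.0, -0.0]
contact_force: [-0.2, -0.0, -2.4]
opening: 0.416
grip_force: 59.6
time: 9.43
tcp_pos: [0.5932, -0.2331, 0.0943]
eef_rot: [0.765, 0.643, -0.0, -0.0]
contact_force: [-0.3, -0.8, -1.0]
opening: 0.412
grip_force: 59.6
```

```bash
python3 -m pendant '{"claw":[0.2,0.2,0.2,0.2],"travel":[[0.5,0,0],[0.5,0,0],[0.5,0,0],[0,0,0]],"yaw":[0,0,0,0]}'
python3 -m pendant '{"claw":[0.2,0.2,0.2],"travel":[[0,0.06,0],[0,0.06,0],[0,0,0]],"yaw":[0,0,0]}' | grep -E "tcp|force"; python3 -m pendant '{"claw":[0.2,0.2,0.2,0.2,0.2],"travel":[[0,-0.06,0],[0,-0.06,0],[0,-0.06,0],[0,-0.06,0],[0,0,0]],"yaw":[0,0,0,0,0]}' | grep -E "tcp|force"
```

```text
time: 9.93
tcp_pos: [0.5958, -0.2182, 0.0943]
eef_rot: [0.765, 0.644, -0.0, -0.0]
contact_force: [-0.3, 0.2, -2.5]
opening: 0.413
grip_force: 59.6
tcp_pos: [0.5969, -0.2191, 0.0943]
contact_force: [-0.8, -0.1, -1.8]
grip_force: 59.6
tcp_pos: [0.5945, -0.2185, 0.0943]
contact_force: [-0.4, -0.6, -1.0]
grip_force: 59.6
```

```bash
python3 -m pendant '{"claw":[0.2,0.2,0.2,0.2,0.2,0.2],"travel":[[0,0.12,0],[0.5,0,0],[0.5,0,0],[0.5,0,0],[0.5,0,0],[0.5,0,0]],"yaw":[0,0,0,0,0,0]}'
python3 -m pendant '{"claw":[0.2,0.2,0.2,0.2,0.2],"travel":[[0.5,0,0],[0.5,0,0],[0.5,0,0],[0.5,0,0],[0.5,0,0]],"yaw":[0.25,0.25,0.25,0.25,0]}'
python3 -m pendant '{"claw":[0.2,0.2,0.2],"travel":[[0,0.05,0],[0,0.05,0],[0,0,0]],"yaw":[0,0,0]}' | grep -E "tcp|force"; python3 -m pendant '{"claw":[0.2,0.2,0.2,0.2,0.2],"travel":[[0,-0.05,0],[0,-0.05,0],[0,-0.05,0],[0,-0.05,0],[0,0,0]],"yaw":[0,0,0,0,0]}' | grep -E "tcp|force"
```

```text
time: 11.68
tcp_pos: [0.6001, -0.1936, 0.0944]
eef_rot: [0.765, 0.644, 0.0, -0.0]
contact_force: [-1.0, 0.4, -1.8]
opening: 0.414
grip_force: 59.6
time: 12.3
tcp_pos: [0.6046, -0.1691, 0.0943]
eef_rot: [0.771, 0.637, -0.0, -0.0]
contact_force: [0.7, 0.8, -0.7]
opening: 0.413
grip_force: 59.6
tcp_pos: [0.6055, -0.1699, 0.0943]
contact_force: [-0.1, -0.3, -0.8]
grip_force: 59.6
tcp_pos: [0.6035, -0.1693, 0.0943]
contact_force: [0.2, 0.2, -1.8]
grip_force: 59.6
```

```bash
python3 -m pendant '{"claw":[0.2,0.2,0.2,0.2,0.2,0.2,0.2],"travel":[[0,0.14,0],[0.5,0,0],[0.5,0,0],[0.5,0,0],[0.5,0,0],[0.5,0,0],[0.5,0,0]],"yaw":[0,0,0,0,0,0,0]}'
python3 -m pendant '{"claw":[0.2,0.2,0.2,0.2,0.2,0.2],"travel":[[0.5,0,0],[0.5,0,0],[0.5,0,0],[0.5,0,0],[0.5,0,0],[0.5,0,0]],"yaw":[0,0,0,0,0,0]}'
```

```text
time: 14.18
tcp_pos: [0.6106, -0.1397, 0.0943]
eef_rot: [0.771, 0.637, 0.0, 0.0]
contact_force: [-0.8, 0.2, -1.1]
opening: 0.415
grip_force: 59.6
time: 14.92
tcp_pos: [0.6163, -0.1103, 0.0943]
eef_rot: [0.771, 0.637, -0.0, -0.0]
contact_force: [0.2, -0.6, -1.5]
opening: 0.415
grip_force: 59.6
```

```bash
python3 -m pendant '{"claw":[0.2,0.2,0.2,0.2,0.2,0.2],"travel":[[0.5,0,0],[0.5,0,0],[1,0,0],[1,0,0],[1.5,0,0],[0,0,0]],"yaw":[0,0,0,0,0,0]}'
python3 -m pendant '{"claw":[0.2,0.2,0.2,0.2,0.2,0.2,0.2,0.2,0.2],"travel":[[-1.4,-2.74,0],[-1.35,-2.74,0],[-1.35,-2.74,0],[-1.35,-2.74,0],[-1.35,-2.74,0],[-1.35,-2.74,0],[-1.35,-2.74,0],[0,0,0],[0,0,0]],"yaw":[0,0,0,0,0,0,0,0,0]}'
python3 -m pendant '{"claw":[0.2,0.2,0.2,0.2,0.2],"travel":[[0,0,0],[0,0,0],[0,0,0],[0,0,0],[0,0,0]],"yaw":[-6.3,-6.3,-6.3,-6.3,0]}'
python3 - <<'E'
from h import *
a=snap('side','s3.png');snap('wrist','w3.png')
x=cv2.imread('pics/s3.png')[130:300,280:480];x=cv2.resize(x,(480,408),interpolation=cv2.INTER_CUBIC)
y=cv2.imread('pics/w3.png')[:,160:480];cv2.imwrite('pics/c3.png',np.hstack([x[:400],y]))
print([(d['at'],d['p']) for d in manip.find_in('wrist','tray')[:2]])
E
```

```text
time: 15.68
tcp_pos: [0.6249, -0.0649, 0.0943]
eef_rot: [0.77, 0.638, 0.0, -0.0]
contact_force: [-0.1, -1.4, -1.5]
opening: 0.418
grip_force: 59.6
time: 16.8
tcp_pos: [0.4191, -0.1239, 0.0947]
eef_rot: [0.771, 0.637, 0.0, 0.001]
contact_force: [-0.1, 0.4, -0.8]
opening: 0.411
grip_force: 60.2
time: 17.42
tcp_pos: [0.4193, -0.1235, 0.0945]
eef_rot: [0.613, 0.79, 0.0, 0.0]
contact_force: [-0.9, -0.3, -2.0]
opening: 0.416
grip_force: 59.9
[([0.415, -0.0996, 0.0085], 0.98)]
```

View pics/c3.png

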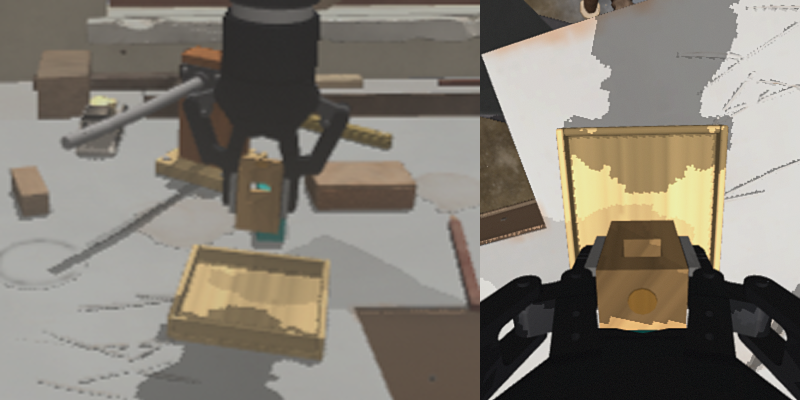

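The block is held, with its bore visible, square with the tray and over its middle. I'll lower it.

```bash
python3 -m pendant '{"claw":[0.2,0.2,0.2,0.2,0.2,0.2,0.2,0.2],"travel":[[0,0,1.5],[0,0,1.5],[0,0,1.5],[0,0,1.5],[0,0,0.8],[0,0,0.4],[0,0,0.2],[0,0,0]],"yaw":[0,0,0,0,0,0,0,0]}'
python3 -m pendant '{"claw":[0.2,0.2,0.2],"travel":[[0,0,0.1],[0,0,0.1],[0,0,0]],"yaw":[0,0,0]}'
```

```text
time: 18.58
tcp_pos: [0.4188, -0.1238, 0.0207]
eef_rot: [0.613, 0.79, 0.0, 0.0]
contact_force: [-0.8, 0.0, -0.8]
opening: 0.416
grip_force: 60.0
time: 18.95
tcp_pos: [0.4184, -0.1236, 0.0183]
eef_rot: [0.613, 0.79, -0.0, 0.0]
contact_force: [0.5, 0.3, -1.4]
opening: 0.414
grip_force: 60.0
```

```bash
python3 -m pendant '{"claw":[0.2,0.2,0.2],"travel":[[0,0,0.1],[0,0,0.05],[0,0,0]],"yaw":[0,0,0]}' | grep -E "tcp|contact"
python3 -m pendant '{"claw":[0.2,0.2],"travel":[[0,0,0.06],[0,0,0]],"yaw":[0,0]}'| grep -E "tcp|contact"
```

```text
tcp_pos: [0.4183, -0.1236, 0.0167]
contact_force: [-0.1, 0.3, -1.2]
tcp_pos: [0.4185, -0.1236, 0.0164]
contact_force: [-0.2, 0.3, -0.4]
```

```bash
python3 -m pendant '{"claw":[0.2,0.2],"travel":[[0,0,0.06],[0,0,0]],"yaw":[0,0]}'| grep -E "tcp|contact"
```

```text
tcp_pos: [0.4185, -0.1237, 0.0163]
contact_force: [-2.2, 1.6, 5.1]
```

Contact is felt at 5 N upward, so it's on the floor. I'll release partly and lift away.

```bash
python3 -m pendant '{"claw":[0.43,0.5,0.6,0.65,0.65,0.65],"travel":[[0,0,0],[0,0,0],[0,0,0],[0,0,0],[0,0,0],[0,0,0]],"yaw":[0,0,0,0,0,0]}'
python3 -m pendant '{"claw":[0.65,0.65,0.65,0.65,0.65,0.65,0.65,0.65],"travel":[[0,0,-1],[0,0,-2],[0,0,-3],[0,0,-4],[0,0,-4],[0,0,-4],[0,0,-2],[0,0,0]],"yaw":[0,0,0,0,0,0,0,0]}'
python3 - <<'E'
from h import *
snap('side','s4.png');snap('wrist','w4.png')
x=cv2.imread('pics/s4.png')[130:300,280:480];x=cv2.resize(x,(480,408),interpolation=cv2.INTER_CUBIC)
y=cv2.imread('pics/w4.png')[:,160:480];cv2.imwrite('pics/c4.png',np.hstack([x[:400],y]))
E
```

```text
time: 20.58
tcp_pos: [0.4184, -0.1236, 0.0156]
eef_rot: [0.613, 0.79, -0.0, -0.0]
contact_force: [0.3, 0.3, -0.1]
opening: 0.652
grip_force: 0.0
time: 21.58
tcp_pos: [0.4197, -0.1242, 0.2184]
eef_rot: [0.613, 0.79, 0.001, 0.003]
contact_force: [0.7, -0.7, -0.4]
opening: 0.653
grip_force: 0.0
```

View pics/c4.png

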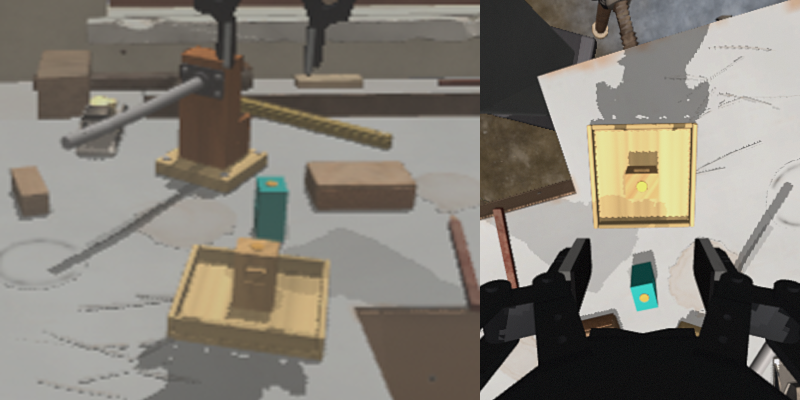

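The block stands upright in the middle of the tray (crop (257,275) and (641,185)), and the fingers are clear of it.

```bash
python3 -c "
from plant import manip
print(manip.sign_off())"
```

```text
the job is handed in; nothing more can be done
None
```

The stop block came off the rod without being forced and is standing upright and released near the middle of the tray; nothing else was touched, and the job is handed in at about 22 s of the 67 s allowed.

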